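Hang the bath thermometer on the water-bath rim

ROBOT

A 6-joint arm with a two-finger parallel gripper is mounted at the origin on the work surface. World frame = base frame: x ahead of the robot, y to its left, z up, the work surface at z = 0. Lengths are in m, angles in degrees, forces in N, time in s.
With the tool pointing down it reaches from about 0.35 to 0.975 m from the base axis. Payload 7.1 kg.
Tool frame: the origin (TCP) lies midway between the tips of the shut fingers; the grasp point (between the pads) lies manip.hold_point_z behind it (manip.hold_point_z is the distance from the TCP to the grasp point, in m); z points along the fingers, y is the line along which they close (so a half turn about z gives the same grasp; the last joint's range is limited). The gripper opens to 88 mm and grips with 3 to 60 N. Pads are 20 mm wide; open, the fingers measure 115 mm over their backs; the gripper's body (75 mm by 178 mm) begins 61 mm behind the grasp point.
Start: joints at [-69.271, 24.242, 93.386, -0, 62.372, -1.089], TCP at [0.232, -0.58, 0.223] pointing down, gripper open.
Joint ranges: [-172.04, 172.04], [-51.8, 120.97], [4.93, 147.93], [-75.15, 255.16], [6.16, 154.13], [-145.62, 145.62]. Speed limits (degrees/s): [136.94, 136.94, 172.46, 180, 180, 180].

INTERFACE

Orientations are given as [roll, pitch, yaw] about the fixed x, y, z axes, in that order (R = Rz(yaw) Ry(pitch) Rx(roll)).
In Python, from cell import manip gives the robot as it stands. The module is installed in compiled form; this text tells all that it offers.
- The arm moves only by the tool arm_command, never from a script. Its argument "moves" is a list of rows, each a list of 7 numbers: the turn, a rotation vector about the world's x, y, z in units of 5 degrees (1.0 is 5 degrees), then the shift along the world's x, y, z in units of 40 mm (1.0 is 40 mm), then the closure in counts, from 0 (fully open) to 255 (shut). In form: [[rx, ry, rz, dx, dy, dz, jaw], ...]. A call has exactly 10 rows; each row is the pose to reach, as a shift and turn from the pose commanded when the call began; what a row does not reach only later rows make up. A row lasts 1/10 s, in which the tool goes at most 50 mm and 8.59 degrees, less where a joint would pass 70% of its speed; a pose out of reach is approached as far as the arm can. A call with a gripper value outside its range is refused whole. The fingers move at their own pace and stop on an object; the grip force is fixed at half the most. Time passes only in rows, so rows that repeat a pose let the fingers close, or fill a call up. It gives the time, the measured TCP pose, the force, the opening and the grip force at its end, in the units of the state.
- manip.read_state(): the state, without advancing time (a new reading comes with each control period).
- manip.get_image(name): name is "scene" or "top"; returns a dict with "color" (384x512x3 uint8, blue, green, red), "vertical_fov" (degrees; the focal length in pixels is half the picture's height over the tangent of half this angle, whatever the lens; pixels are square), "cx", "cy" (the principal point, pixels), "R" (3x3) and "t" (3): a world point X has camera coordinates R X + t. Camera axes: x right, y down, z forward; pixel columns grow to the right and rows downward; lengths in m; the calibration is good to about 2 mm. A picture is of the moment at which its call begins. There is no depth.
- manip.close_job(): hands the job in; it is judged then, once.
The state is a dict: "t": time; "joints": joint angles; "dq": joint speeds; "joint_efforts": joint torques, N m; "tool_pos": TCP position; "eef_rot": TCP orientation; "ft_force": force on the tool from outside, world axes, zero at the start; "moment": the same for the moment, N m; "width": finger opening in m; "grip_force": force on a finger pad.
Only numpy, scipy, OpenCV 4.12 (cv2) and the standard library are available. Lean on these libraries where they do the work, as an engineer would, in place of code of your own. Each camera call takes 0.05 s, during which the arm holds its last target. There are 200 camera calls.

TASK

The water bath is being set up: draw the digital thermometer straight up out of the blue tube rack and hang it by its own spring clip over the rim of the bath's near long wall, on the clear stretch beside the circulator, stem inside the tank. Feel for the rim, press the clip down until its tongue has snapped under the rolled edge, and finish with a firm press of about 12 N that seats it fully home, without forcing it (never over 25 N); then let go, leaving it hanging upright. Leave everything else on the bench undisturbed.

Things in the scene. Friction and masses are not known exactly. Their poses are not given: they have to be found in the camera images.
- thermo_grip (a point): Centre of the thermometer's head, to grasp: upright white block 22 mm (x) by 30 mm (y) by 56 mm (z, up). Its 5 mm steel stem runs down on the centre line, tip 148 mm below this point. The spring clip on the stem hooks towards -x (display side); its bridge's underside is 46 to 58 mm below this point: it is set differently each time and the setting is not reported.
- tongue (a joint): Opening of the clip's spring tongue, rad: 0 relaxed, about 0.2 with its nose on the widest part of the rim, under 0.05 once snapped under it. Going down it starts to spread about 12 mm above home; the push grows to 2 to 9 N, falls as the nose passes (the clip may even pull down), then rises steeply as the bridge lands: finish with about 12 N. Over 25 N on the bath is forcing it.
- rim_spot (a point): Top of the rim's roll, above its axis, 120 mm over the bench, where to hang it: middle of the clear stretch of the near long wall. x horizontal, inward into the tank; y along the rim to the circulator end; z up. The roll is 8 mm thick, curled outward, flush with the wall's inner face 4 mm inward of here. Fully home the bridge rests on the roll, the stem about 10 mm inward of here.
- thermo: The same thermometer, origin at the stem's tip, axes as the head's; about 110 g. Clip, 16 mm wide along y, open downward: flat bridge; rigid inner leg 20 mm long, its face 5.5 mm from the stem's axis; springy outer tongue with a round nose 11 mm below the bridge, flaring out below to a mouth about 13 mm wide (5.5 to 18.5 mm from the axis), 26 mm below the bridge.
- bath: Stainless bath tank 200 (x) by 300 (y) by 120 mm high, fixed; origin at the centre of its underside, axes as at the rim spot. A white circulator on its +y end stands 127 mm above the rim, from 130 mm beyond the spot along y; a tube stand lies inside along the far wall. Give way sideways while pressing: a stem held 1 to 2 mm off keeps the tongue bent and adds to the force.
- rack: Blue tube rack, 62 (x) by 125 (y) by 55 mm high, fixed; origin at the centre of its underside. The thermometer's stem stands loosely in a 7.5 mm hole 50 mm deep, 40 mm from the centre towards +y. Two capped tubes stand on the -y half, their tops 81 mm above the bench.
- tube_a: Red-capped tube in the rack: leave alone.
- tube_b: Green-capped tube in the rack: leave alone.
- beaker: Glass beaker, 72 mm across, 95 mm tall: leave alone.
- tip_box: Black box of pipette tips, 85 x 120 x 55 mm: leave alone.
- black_box: Small black carton, 70 x 130 x 45 mm: leave alone.
- wash_bottle: White wash bottle with a blue spout, 200 mm tall: leave alone.
- reagent: Amber jar, 56 mm across, 100 mm tall: leave alone.

How it is judged (in metres and radians):
On the way, in this order (a step that is already met when the one before it is completed fails the run):
1. the thermometer is drawn clear of the rack, upright (z of thermo in the frame of rack above 0.06 m and angle between thermo's own z axis and vertical below 0.4 rad), for 0.05 s.
2. still held in the fingers, the clip is pressed down over the rim of the near long wall, so that the rim spreads its tongue (value of joint tongue above 0.1 rad and contact force between thermo and bath above 1 N and contact force between the fingers and thermo above 0.5 N and y of thermo_grip in the frame of rim_spot between -0.05 and 0.05 m).
3. still held, tongue snapped under the roll, the clip is pressed firmly home on the rim (8.5 N on the bath, or 13 N if a sideways hold keeps the tongue a little bent) (((value of joint tongue below 0.06 rad and contact force between thermo and bath above 8.5 N) or (value of joint tongue below 0.13 rad and contact force between thermo and bath above 13 N)) and contact force between the fingers and thermo above 0.5 N and z of thermo_grip in the frame of rim_spot below 0.06 m and y of thermo_grip in the frame of rim_spot between -0.05 and 0.05 m), for 0.1 s.
At the end, for the whole second after the job is handed in: The thermometer hangs by its clip on the near long wall within 50 mm of the spot along the rim, stem in the tank, head centre 43 to 60 mm above the rim, tongue snapped back under the roll (below 0.05 rad), upright within 0.2 rad, at rest and let go (z of thermo_grip in the frame of rim_spot between 0.043 and 0.06 m and value of joint tongue below 0.05 rad and contact force between thermo and bath above 0.2 N and x of thermo in the frame of rim_spot between 0 and 0.03 m and y of thermo_grip in the frame of rim_spot between -0.05 and 0.05 m and angle between thermo's own z axis and vertical below 0.2 rad and linear speed of thermo below 0.03 m/s); the robot touches nothing.
It fails at once if the thermometer is forced: more than 25 N between it and the bath (contact force between thermo and bath above 25 N).
It fails at once if a tube is pulled out of or knocked in the rack, or another thing on the bench is moved by more than 20 mm (distance of any of tube_a, tube_b, beaker, tip_box, black_box, wash_bottle, reagent from where it was at the start of the episode above 0.02 m).
It also fails if it takes over 72 s, if anything falls off the work surface, if the arm or the gripper's body presses on something with over 40 N, if the wrist force passes 120 N, or if a joint passes its speed limit or range.

## Working session

There is one attempt and no reset: what is moved stays moved. The work goes in short steps, Python scripts to look and compute and a tool call to move; the robot and the scene stay as the last step left them, time stands still between calls to the robot, and variables do not carry over. Pictures are saved under pics/ and viewed, at most 10 in all, crops included, and the job is handed in when it is done.

Besides the shell and the picture viewer there is one more tool, called after "Emit:" as name(argument=value, ...), one argument or row to a line, values as JSON. arm_command: Moves the arm, as the interface text tells. Its arguments: {"type":"object","properties":{"moves":{"type":"array","items":{"type":"array","items":{"type":"number"}}}},"required":["moves"]}

```bash
mkdir -p pics
cat > h.py <<'E'
from cell import manip
import cv2, numpy as np
def grab(n,f):
    d=manip.get_image(n); cv2.imwrite(f'pics/{f}.png',d['color']); np.savez(f'pics/{f}.npz',**{k:np.array(v) for k,v in d.items()}); return d
def ray(f,u,v):
    d=np.load(f'pics/{f}.npz'); R,t=d['R'],d['t']; F=d['color'].shape[0]/2/np.tan(np.radians(float(d['vertical_fov'])/2))
    w=R.T@np.array([(u-d['cx'])/F,(v-d['cy'])/F,1]); return -R.T@t,w
def atz(f,u,v,z):
    o,w=ray(f,u,v); return o+w*(z-o[2])/w[2]
def proj(f,X):
    d=np.load(f'pics/{f}.npz'); F=d['color'].shape[0]/2/np.tan(np.radians(float(d['vertical_fov'])/2)); c=d['R']@np.array(X)+d['t']; return c[:2]/c[2]*F+[d['cx'],d['cy']]
E
python3 - <<'E'
from h import *
grab('scene','s0');grab('top','t0')
for f in('s0','t0'):
    o,w=ray(f,256,192);print(o,w)
    im=cv2.imread(f'pics/{f}.png');cv2.imwrite(f'pics/{f}b.png',cv2.resize(im,(800,600)))
print(manip.read_state(),manip.hold_point_z)
E
```

```text
[ 1.31174997 -0.41848519  0.7447739 ] [-0.74268099  0.34199824 -0.5760653 ]
[ 0.39214886 -0.01390681  1.54927691] [ 0.07485714 -0.02115027 -0.99699643]
{'t': 0.1, 'joints': array([-6.92683967e+01,  2.42788823e+01,  9.34277449e+01, -1.97670967e-03,
        6.23727424e+01, -1.08784815e+00]), 'dq': array([ 0.06010858, -0.11993892, -0.12211273,  0.10810548,  0.01003904,
       -0.02638399]), 'joint_efforts': array([-1.06882024e-03, -5.45616817e+01, -2.74324948e+01,  6.45030336e-02,
        1.88696128e-02, -3.91409537e-05]), 'tool_pos': array([ 0.23214314, -0.57973571,  0.22198745]), 'eef_rot': array([-1.79920612e+02,  2.42882469e-04,  2.18203694e+01]), 'ft_force': array([0.49458609, 0.18172123, 0.18348748]), 'moment': array([-0.03239611, -0.06089298,  0.00562206]), 'grip_force': 0.0, 'width': 0.08799091605229667} 0.0187
```

View pics/s0b.png

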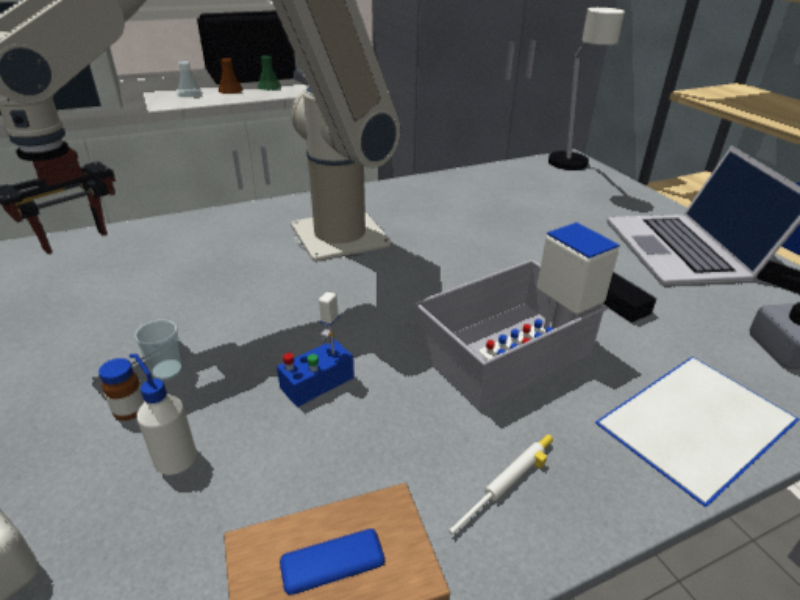

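View pics/t0b.png

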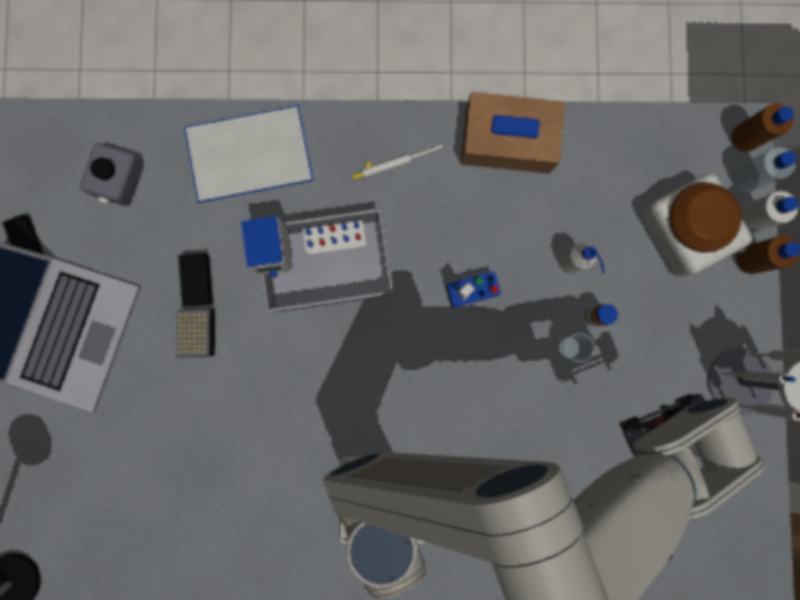

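The scene view shows the thermometer head at about (328,306), standing in the blue rack, with the bath to its right. In the top view the head is at (467,290), and the bath's near wall runs from about (268,308) to (390,293). Both are in 800 px coordinates. I'll zoom in on these.

Run:
```python
from h import *
im=cv2.imread('pics/t0.png')[115:215,145:345]
a=cv2.resize(im,None,fx=4,fy=4,interpolation=cv2.INTER_CUBIC)
cv2.imwrite('pics/t0c.png',a)
im=cv2.imread('pics/s0.png')[140:265,170:400]
cv2.imwrite('pics/s0c.png',cv2.resize(im,None,fx=3.4,fy=3.4,interpolation=cv2.INTER_CUBIC))
```

```text
(no output)
```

View pics/t0c.png

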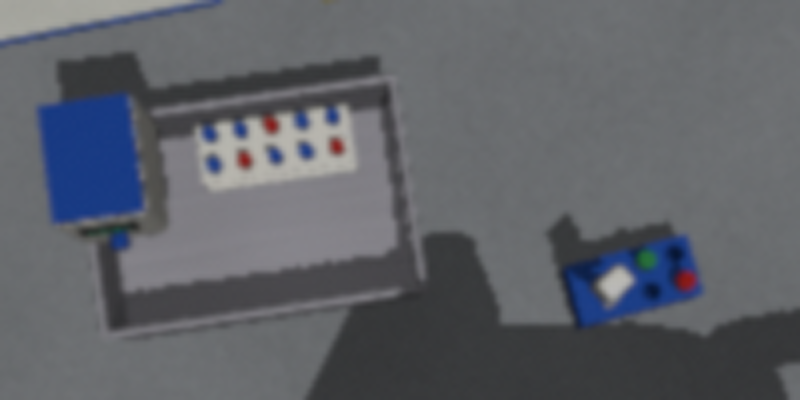

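View pics/s0c.png

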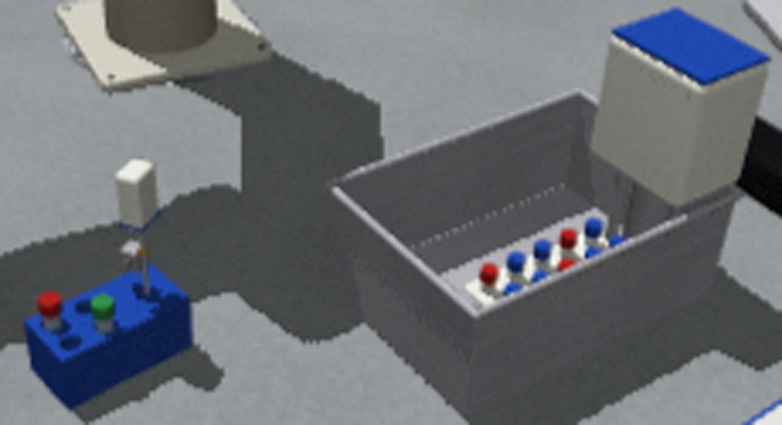

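The top crop shows the near wall's outer rim from (107,333) to (424,285), the circulator's face at about x=165, and a yawed head at (615,285). The scene crop shows the clip hooking to image left at (130,247). Next I'll fit the head's yaw and position, and the bath.

Run:
```python
from h import *
from scipy.optimize import minimize
T=lambda x,y:((x+.5)/4-.5+145,(y+.5)/4-.5+115)
for n,p in dict(nl=(107,333),nr=(424,285),fr=(390,79),fl=(152,112)).items(): print(n,atz('t0',*T(*p),.12))
for p in [(165,225),(150,108)]: print('circ',atz('t0',*T(*p),.12),atz('t0',*T(*p),.2))
for p in [(562,268),(582,327),(703,290),(684,235)]: print('rack',atz('t0',*T(*p),.055))
# head silhouette
M={}
for f,(x0,y0,x1,y1) in dict(t0=(285,175,312,197),s0=(200,183,220,208)).items():
    im=cv2.imread(f'pics/{f}.png').astype(int); m=np.zeros(im.shape[:2],np.uint8)
    s=im[y0:y1,x0:x1]; sel=(s.min(2)>(115 if f=='t0' else 120))
    if f=='s0': print(s.min(2)[:, ::1])
    m[y0:y1,x0:x1]=sel*255; M[f]=m; print(f,sel.sum(),np.argwhere(sel).mean(0)[::-1]+[x0,y0])
K=8
def cost(p):
    x,y,yaw=p;c,s=np.cos(yaw),np.sin(yaw);e=0
    for f in M:
        P=[proj(f,(x+c*a*.011-s*b*.015,y+s*a*.011+c*b*.015,z)) for a in(-1,1) for b in(-1,1) for z in(.125,.181)]
        big=np.zeros((384*K//2,512*K//2),np.uint8)
        h=cv2.convexHull(((np.array(P)+.5)*4).astype(np.float32)).astype(np.int32)
        cv2.fillConvexPoly(big,h,255)
        r=cv2.resize(big,(512,384),interpolation=cv2.INTER_AREA)
        e+=np.abs(r.astype(float)-M[f]).sum()/255
    return e
p0=atz('t0',*T(615,285),.181)[:2];print(p0)
best=[]
for yaw in range(-90,90,10):
    r=minimize(cost,[*p0,np.radians(yaw)],method='Nelder-Mead',options=dict(initial_simplex=[[*(p0),np.radians(yaw)],[*(p0+[.008,0]),np.radians(yaw)],[*(p0+[0,.008]),np.radians(yaw)],[*p0,np.radians(yaw+8)]]))
    best.append((r.fun,*r.x[:2],np.degrees(r.x[2])))
for b in sorted(best)[:6]:print(b)
s=cv2.imread('pics/s0.png')[180:232,195:230];t=cv2.imread('pics/t0.png')[168:202,280:325]
a=cv2.resize(s,None,fx=11,fy=11,interpolation=cv2.INTER_NEAREST);b=cv2.resize(t,None,fx=9,fy=9,interpolation=cv2.INTER_NEAREST)
o=np.zeros((600,800,3),np.uint8);o[:a.shape[0],:a.shape[1]]=a;o[:b.shape[0],390:390+b.shape[1]]=b;cv2.imwrite('pics/z.png',o)
```

```text
nl [0.47666409 0.27384015 0.12      ]
nr [ 0.52262737 -0.02390358  0.12      ]
fr [0.71974179 0.00881073 0.12      ]
fl [0.68697703 0.23466099 0.12      ]
circ [0.57897184 0.22087923 0.12      ] [0.56851492 0.2077377  0.2       ]
circ [0.69081484 0.23661007 0.12      ] [0.6740978  0.22258805 0.2       ]
rack [ 0.54576856 -0.16090597  0.055     ]
rack [ 0.48729917 -0.18038562  0.055     ]
rack [ 0.52423135 -0.30058421  0.055     ]
rack [ 0.57897626 -0.28230994  0.055     ]
t0 44 [298.38636364 185.31818182]
[[150 151 150 148 145 143 147 149 147 146 148 146 146 148 148 144 144 144
  145 148]
 [148 148 147 144 147 143 145 150 149 149 145 145 146 149 147 149 143 145
  146 144]
 [147 146 145 145 148 146 149 147 146 145 147 145 147 150 146 145 147 146
  147 148]
 [150 144 146 146 146 145 148 146 147 157 147 140 149 150 147 147 146 146
  144 144]
 [148 147 148 146 146 149 149 155 201 219 217 217 198 181 155 144 145 146
  144 145]
 [144 147 145 144 147 149 158 203 229 232 232 231 226 217 178 131 145 147
  146 146]
 [149 148 148 147 148 160 206 229 230 231 229 229 226 196 152 126 149 150
  148
[... 1674 characters left out ...]
-0.2038155351158683), np.float64(63.557989558797686))
(np.float64(289.38039215686274), np.float64(0.5014738473886142), np.float64(-0.20166119423742684), np.float64(49.6279371494759))
(np.float64(289.4980392156863), np.float64(0.503009950743859), np.float64(-0.20196773221063163), np.float64(50.476117642086685))
(np.float64(291.078431372549), np.float64(0.5018752880104207), np.float64(-0.2039004336194189), np.float64(66.79052587544726))
(np.float64(291.7803921568627), np.float64(0.4982486294777672), np.float64(-0.20030885290561137), np.float64(-25.565227725184947))
(np.float64(293.5176470588235), np.float64(0.4993404552554346), np.float64(-0.20077271131685473), np.float64(-27.053882162500038))
```

View pics/z.png

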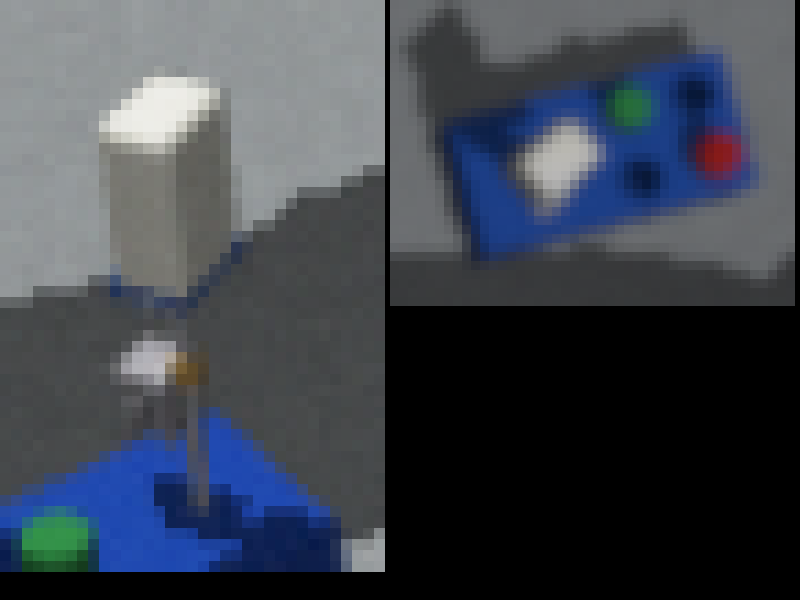

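Run:
```python
from h import *
from scipy.optimize import minimize
W={}
for f,(x0,y0,x1,y1),lo,hi in (('t0',(288,176,310,198),80,200),('s0',(200,183,220,195),150,230)):
    s=cv2.imread(f'pics/{f}.png').astype(float).min(2)[y0:y1,x0:x1]
    if f=='t0': print(s.astype(int))
    W[f]=(x0,y0,np.clip((s-lo)/(hi-lo),0,1))
def cost(p,fs=('t0','s0')):
    x,y,yaw=p[:3];z=.181;c,s=np.cos(yaw),np.sin(yaw);e=0
    for f in fs:
        x0,y0,m=W[f]
        P=np.array([proj(f,(x+c*a*.011-s*b*.015,y+s*a*.011+c*b*.015,z)) for a,b in((-1,-1),(-1,1),(1,1),(1,-1))])-[x0,y0]
        big=np.zeros((m.shape[0]*16,m.shape[1]*16),np.uint8)
        cv2.fillConvexPoly(big,((P+.5)*16*16).astype(np.int32),255,shift=4)
        r=cv2.resize(big,m.shape[::-1],interpolation=cv2.INTER_AREA)/255.
        e+=((cv2.GaussianBlur(r,(0,0),.5)-m)**2).sum()
    return e
for fs in (('t0','s0'),('s0',),('t0',)):
    best=[]
    for yaw in range(-90,90,15):
        q=np.array([.514,-.2,np.radians(yaw)])
        r=minimize(cost,q,args=(fs,),method='Nelder-Mead',options=dict(initial_simplex=[q,q+[.006,0,0],q+[0,.006,0],q+[0,0,.15]]))
        best.append((round(r.fun,2),*r.x[:2].round(4),round(np.degrees(r.x[2]),1)))
    print(fs,sorted(best)[:4])
# stem base / clip in scene; hint
print('hole',atz('s0',195+203/11-.5,180+500/11-.5,.055))
for z in(.095,.1,.105):print('clip left',z,atz('s0',195+115/11,180+365/11,z),atz('s0',195+185/11,180+370/11,z))
```

```text
[[ 57  57  57  57  57  58  57  56  56  56  56  55  54  53  52  50  46  39
   37  34  33  31]
 [ 56  57  57  57  57  56  55  55  55  54  53  50  48  42  36  30  27  27
   29  30  30  28]
 [ 56  57  56  57  56  53  52  50  47  44  41  36  34  29  22  17  20  31
   36  36  33  30]
 [ 56  53  52  50  48  42  36  35  32  32  31  29  29  28  25  21  25  33
   38  38  36  31]
 [ 47  40  36  31  28  24  22  23  26  31  38  46  45  36  29  28  27  35
   39  39  37  32]
 [ 27  22  21  16  16  18  20  23  30  48  77  99  96  68  40  31  32  33
   35  36  33  29]
 [ 16  14  14  12  17  20  25  31  52  88 131 154 151 117  70  38  32  32
   29  29  28  28]
 [ 19  17  15  13  16  19  31  57  94 137 160 171 170 157 115  65  35  29
   28  27  26  27]
 [ 22  20  18  13  16  28  58 101 140 165 174 176 177 174 151  95  44  28
   26  26  27  28]
 [ 25  26  24  22  26  49  91 136 164 176 179 179 179 175 154  98  47  28
   23  22  21  23]
 [ 25  28  27  27  36  62 101 146 172 179 181 180 175 157 115  66  35  24
   17  12  12  17]
 [ 23  27  28  28  40  59  88 127 161 179 181 177 155 113  65  36  27  22
   
[... 1552 characters left out ...]
oat64(0.5234), np.float64(-0.1973), np.float64(-138.4))]
('t0',) [(np.float64(5.01), np.float64(0.5194), np.float64(-0.1967), np.float64(-135.1)), (np.float64(5.07), np.float64(0.5195), np.float64(-0.1967), np.float64(44.7)), (np.float64(5.17), np.float64(0.5196), np.float64(-0.1968), np.float64(44.9)), (np.float64(5.17), np.float64(0.5198), np.float64(-0.1968), np.float64(43.1))]
hole [ 0.52559196 -0.19336597  0.055     ]
clip left 0.095 [ 0.51326556 -0.2094651   0.095     ] [ 0.52247052 -0.19343079  0.095     ]
clip left 0.1 [ 0.51940988 -0.21107351  0.1       ] [ 0.52854401 -0.19516258  0.1       ]
clip left 0.105 [ 0.52555421 -0.21268191  0.105     ] [ 0.53461751 -0.19689437  0.105     ]
```

Emit:
arm_command(
  moves=[
    [0,0,0,0,0,1,0],
    [0,0,1.5,0,0,2,0],
    [0,0,3,0.9,1.2,2,0],
    [0,0,4.5,1.8,2.4,2,0],
    [0,0,6,2.7,3.6,2,0],
    [0,0,7.5,3.6,4.8,2,0],
    [0,0,9,4.5,6,2,0],
    [0,0,10.5,5.4,7.2,2,0],
    [0,0,12,6.3,8.4,2,0],
    [0,0,13.5,7.24,9.57,2,0],
  ],
)

```text
t: 1.1
tool_pos: [0.4736, -0.2588, 0.3025]
eef_rot: [-180.0, -0.0, 89.6]
ft_force: [-0.4, -1.6, 0.4]
width: 0.0879
grip_force: 0.0
```

Emit:
arm_command(
  moves=[
    [0,0,1.5,0,0,0,0],
    [0,0,3,0,0,0,0],
    [0,0,4.5,0,0,0,0],
    [0,0,6,0,0,0,0],
    [0,0,7.5,0,0,0,0],
    [0,0,8.54,0,0,0,0],
    [0,0,8.54,0,0,0,0],
    [0,0,8.54,0,0,0,0],
    [0,0,8.54,0,0,0,0],
    [0,0,8.54,0,0,0,0],
  ],
)

```text
t: 2.1
tool_pos: [0.4729, -0.2607, 0.3026]
eef_rot: [-180.0, -0.0, 132.0]
ft_force: [-0.7, 0.4, 0.2]
width: 0.088
grip_force: 0.0
```

Run:
```python
from h import *
s=manip.read_state();print({k:np.round(s[k],4) for k in('t','tool_pos','eef_rot','joints','ft_force')})
im=grab('scene','s1')['color'];cv2.imwrite('pics/s1c.png',cv2.resize(im[90:250,130:340],None,fx=3.7,fy=3.7,interpolation=cv2.INTER_CUBIC))
```

```text
{'t': np.float64(2.1), 'tool_pos': array([ 0.4729, -0.2607,  0.3026]), 'eef_rot': array([-1.799970e+02, -2.700000e-03,  1.319559e+02]), 'joints': array([-3.01267e+01,  1.20630e+01,  9.95681e+01, -2.20000e-03,
        6.83724e+01, -7.20819e+01]), 'ft_force': array([-0.7419,  0.3826,  0.1517])}
```

View pics/s1c.png

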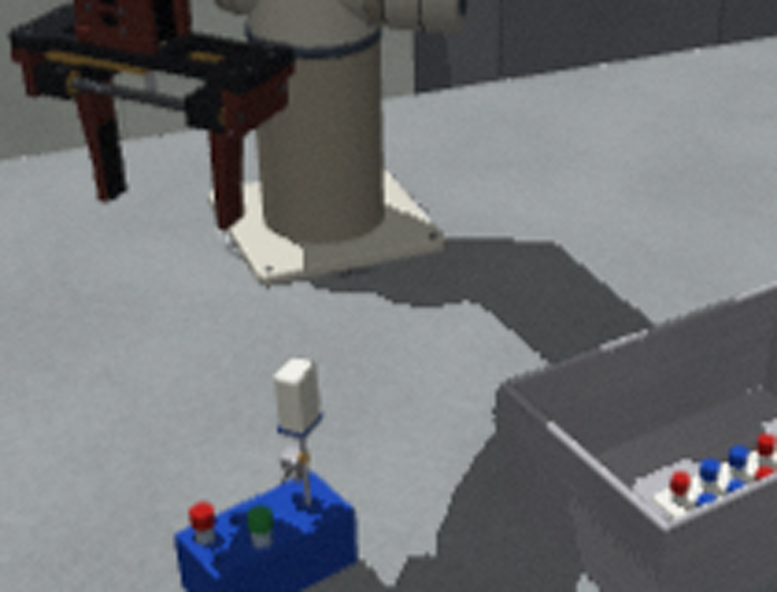

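The arm is upright with the fingers open across the head's x axis, and the thermometer is undisturbed in the rack. Now I'll centre over the head, go down and grip.

Emit:
arm_command(
  moves=[
    [0,0,0,0.6,0.8,0,0],
    [0,0,0,1.21,1.59,0,0],
    [0,0,0,1.21,1.59,0,0],
    [0,0,0,1.21,1.59,-0.8,0],
    [0,0,0,1.21,1.59,-1.6,0],
    [0,0,0,1.21,1.59,-2.4,0],
    [0,0,0,1.21,1.59,-3.2,0],
    [0,0,0,1.21,1.59,-3.8,0],
    [0,0,0,1.21,1.59,-4.2,0],
    [0,0,0,1.21,1.59,-4.2,0],
  ],
)

```text
t: 3.15
tool_pos: [0.5194, -0.1969, 0.1325]
eef_rot: [-179.9, -0.2, 132.0]
ft_force: [-0.5, -0.5, -0.1]
width: 0.0876
grip_force: 0.0
```

Emit:
arm_command(
  moves=[
    [0,0,0,0,0,0,140],
    [0,0,0,0,0,0,160],
    [0,0,0,0,0,0,180],
    [0,0,0,0,0,0,200],
    [0,0,0,0,0,0,220],
    [0,0,0,0,0,0,240],
    [0,0,0,0,0,0,255],
    [0,0,0,0,0,0,255],
    [0,0,0,0,0,0,255],
    [0,0,0,0,0,0,255],
  ],
)

```text
t: 4.15
tool_pos: [0.5226, -0.1963, 0.1347]
eef_rot: [179.8, 0.0, 132.0]
ft_force: [5.3, 5.7, -2.6]
width: 0.0227
grip_force: 29.7
```

Run:
```python
from h import *
s=manip.read_state();print({k:np.round(s[k],4) for k in('t','tool_pos','eef_rot','joints','ft_force','moment','width','grip_force')})
im=grab('scene','s2')['color']; t=grab('top','t2')['color']
a=cv2.resize(im[150:240,170:260],None,fx=6,fy=6,interpolation=cv2.INTER_CUBIC);o=np.zeros((600,800,3),np.uint8);o[:540,:540]=a
b=cv2.resize(t[155:220,270:330],None,fx=4.3,fy=4.3);o[:b.shape[0],540:540+b.shape[1]]=b;cv2.imwrite('pics/s2c.png',o)
```

```text
{'t': np.float64(4.15), 'tool_pos': array([ 0.5226, -0.1963,  0.1347]), 'eef_rot': array([1.798287e+02, 4.510000e-02, 1.319517e+02]), 'joints': array([-21.8799,  25.4674, 105.4945,   0.1775,  48.9222, -63.9482]), 'ft_force': array([ 5.2833,  5.711 , -2.5639]), 'moment': array([ 1.3803, -1.4581, -0.0404]), 'width': np.float64(0.0227), 'grip_force': np.float64(29.6846)}
```

View pics/s2c.png

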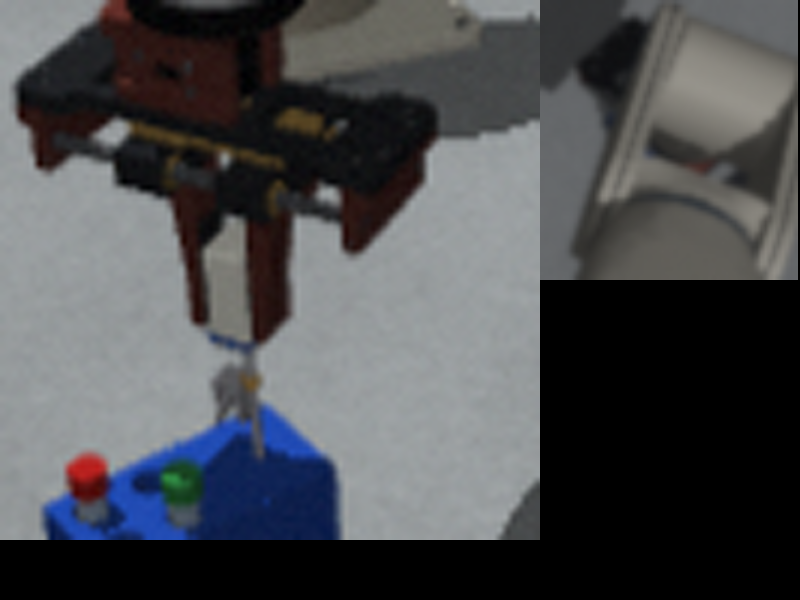

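The picture shows the head held between the fingers and the stem still in the rack. The 7.8 N side force along head +x means the stem is leaning on the hole, so I'll ease +x and draw it straight up.

Emit:
arm_command(
  moves=[
    [0,0,0,0.02,0.02,0,255],
    [0,0,0,0.03,0.03,0.1,255],
    [0,0,0,0.03,0.03,0.25,255],
    [0,0,0,0.03,0.03,0.5,255],
    [0,0,0,0.03,0.03,0.8,255],
    [0,0,0,0.03,0.03,1.1,255],
    [0,0,0,0.03,0.03,1.4,255],
    [0,0,0,0.03,0.03,1.7,255],
    [0,0,0,0.03,0.03,2.1,255],
    [0,0,0,0.03,0.03,2.5,255],
  ],
)

```text
t: 5.25
tool_pos: [0.5217, -0.1962, 0.2356]
eef_rot: [-179.9, -0.0, 132.0]
ft_force: [-0.3, 0.1, -0.8]
width: 0.0219
grip_force: 30.0
```

Emit:
arm_command(
  moves=[
    [0,0,0,0,0,0.5,255],
    [0,0,0,0,0,1.0,255],
    [0,0,0,0,0,1.5,255],
    [0,0,-1,0,0,1.5,255],
    [0,0,-2,0,0,1.5,255],
    [0,0,-3,0,0,1.5,255],
    [0,0,-4,0,0,1.5,255],
    [0,0,-5,0,0,1.5,255],
    [0,0,-6,0,0,1.5,255],
    [0,0,-6.6,0,0,1.5,255],
  ],
)

```text
t: 6.25
tool_pos: [0.5217, -0.1962, 0.2952]
eef_rot: [-179.9, 0.0, 98.8]
ft_force: [-0.0, -0.3, -0.4]
width: 0.022
grip_force: 30.0
```

Run:
```python
from h import *
s=manip.read_state();print({k:np.round(s[k],4) for k in('t','tool_pos','eef_rot','joints','ft_force','moment','width','grip_force')})
im=grab('scene','s3')['color']
cv2.imwrite('pics/s3c.png',cv2.resize(im[100:230,180:350],None,fx=4.6,fy=4.6,interpolation=cv2.INTER_CUBIC))
```

```text
{'t': np.float64(6.25), 'tool_pos': array([ 0.5217, -0.1962,  0.2952]), 'eef_rot': array([-1.799295e+02,  2.180000e-02,  9.883050e+01]), 'joints': array([-2.18003e+01,  1.40967e+01,  9.79365e+01, -5.90000e-02,
        6.80163e+01, -3.06088e+01]), 'ft_force': array([-0.0317, -0.3294, -0.3526]), 'moment': array([-0.0072, -0.0877, -0.0444]), 'width': np.float64(0.022), 'grip_force': np.float64(29.9975)}
```

View pics/s3c.png

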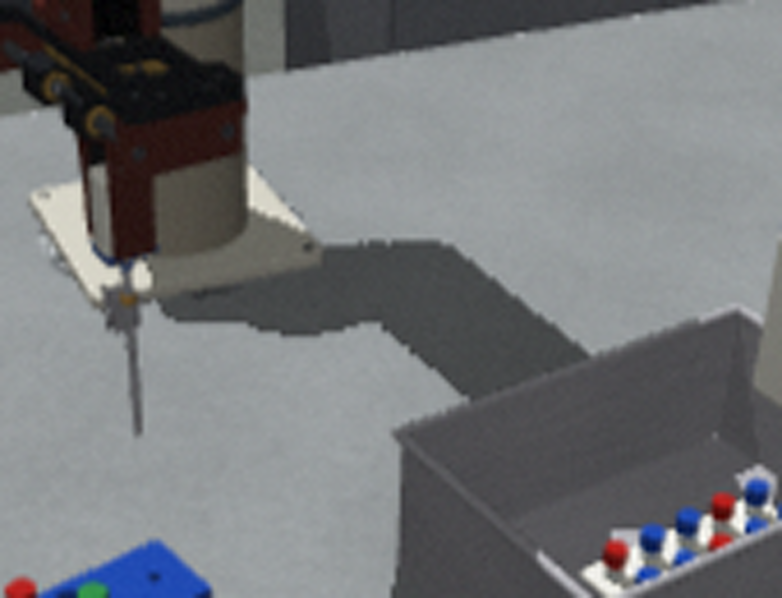

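The thermometer is clear of the rack and hanging upright. In the crop the stem runs from (124,300) to (138,435), and the near rim goes from (398,432) to (738,308). I'll check the stem's tilt and the rim's position against the scene view.

Run:
```python
from h import *
S=lambda x,y:((x+.5)/4.6-.5+180,(y+.5)/4.6-.5+100)
print('pred tip',proj('s3',(.5217,-.1962,.166)),'obs',S(138,435)); print('pred mid',proj('s3',(.5217,-.1962,.262)),'obs',S(124,300))
print('tip pos',atz('s3',*S(138,435),.166),'clip',atz('s3',*S(127,300),.262))
for p in[(398,432),(738,308)]:print('rim s3',atz('s3',*S(*p),.12))
# precise rim: bright ridge of near wall in scene & top
for f,(a,b) in dict(t0=((.512,.01),(.485,.22)),s0=((.512,.01),(.485,.22))).items():
    d=cv2.imread(f'pics/{f}.png').astype(float).mean(2)
    n=np.array([.988,.156]);T=np.array([-.156,.988]);o=np.array([.5226,-.0239])
    offs=np.arange(-.02,.03,.001);prof=[]
    for k in offs:
        v=[]
        for L in np.linspace(.03,.2,80):
            q=o+T*L+n*k; u=proj(f,(*q,.12)); v.append(cv2.getRectSubPix(d.astype(np.float32),(1,1),(float(u[0]),float(u[1])))[0,0])
        prof.append(np.mean(v))
    print(f,[(int(round(1000*k)),int(p)) for k,p in zip(offs,prof)])
```

```text
pred tip [209.30843884 193.54138618] obs (209.6086956521739, 194.17391304347825)
pred mid [207.07468423 163.49692511] obs (206.56521739130434, 164.82608695652175)
tip pos [ 0.52488463 -0.19638266  0.166     ] clip [ 0.52827386 -0.19793316  0.262     ]
rim s3 [ 0.52541169 -0.02292889  0.12      ]
rim s3 [0.48187243 0.27479611 0.12      ]
t0 [(-20, 92), (-19, 92), (-18, 92), (-17, 92), (-16, 92), (-15, 91), (-14, 90), (-13, 89), (-12, 88), (-11, 86), (-10, 85), (-9, 85), (-8, 87), (-7, 91), (-6, 96), (-5, 102), (-4, 108), (-3, 112), (-2, 114), (-1, 112), (0, 108), (1, 102), (2, 96), (3, 90), (4, 85), (5, 80), (6, 77), (7, 75), (8, 74), (9, 73), (10, 73), (11, 73), (12, 72), (13, 72), (14, 72), (15, 72), (16, 72), (17, 72), (18, 72), (19, 72), (20, 72), (21, 72), (22, 72), (23, 72), (24, 72), (25, 72), (26, 73), (27, 73), (28, 73), (29, 74)]
s0 [(-20, 127), (-19, 128), (-18, 128), (-17, 129), (-16, 129), (-15, 129), (-14, 130), (-13, 130), (-12, 130), (-11, 131), (-10, 131), (-9, 132), (-8, 132), (-7, 133), (-6, 134), (-5, 136), (-4, 140), (-3, 144), (-2, 150), (-1, 154), (0, 157), (1, 156), (2, 153), (3, 147), (4, 140), (5, 131), (6, 121), (7, 111), (8, 102), (9, 95), (10, 88), (11, 84), (12, 80), (13, 78), (14, 77), (15, 77), (16, 76), (17, 76), (18, 76), (19, 76), (20, 76), (21, 76), (22, 76), (23, 76), (24, 76), (25, 76), (26, 76), (27, 76), (28, 76), (29, 76)]
```

Emit:
arm_command(
  moves=[
    [0,0,0,0,0.7,0,255],
    [0,0,0,-0.1,1.6,0,255],
    [0,0,0,-0.1,2.6,0,255],
    [0,0,0,-0.1,3.6,0,255],
    [0,0,0,-0.15,4.6,0,255],
    [0,0,0,-0.2,5.6,0,255],
    [0,0,0,-0.21,6.5,0,255],
    [0,0,0,-0.21,7.2,0,255],
    [0,0,0,-0.21,7.56,0,255],
    [0,0,0,-0.21,7.56,0,255],
  ],
)

```text
t: 7.3
tool_pos: [0.5139, 0.1074, 0.2949]
eef_rot: [-180.0, 0.0, 99.2]
ft_force: [-0.6, -0.5, -1.0]
width: 0.022
grip_force: 30.0
```

Emit:
arm_command(
  moves=[
    [0,0,0,0,0,0,255],
    [0,0,0,0,0,0,255],
    [0,0,0,0,0,0,255],
    [0,0,0,0,0,0,255],
    [0,0,0,0,0,-0.4,255],
    [0,0,0,0,0,-0.8,255],
    [0,0,0,0,0,-1.2,255],
    [0,0,0,0,0,-1.5,255],
    [0,0,0,0,0,-1.5,255],
    [0,0,0,0,0,-1.5,255],
  ],
)

```text
t: 8.3
tool_pos: [0.5143, 0.1064, 0.2349]
eef_rot: [-180.0, 0.0, 99.0]
ft_force: [-0.0, 0.5, -0.5]
width: 0.0217
grip_force: 30.0
```

Run:
```python
from h import *
s=manip.read_state();print({k:np.round(s[k],4) for k in('t','tool_pos','eef_rot','joints','ft_force','moment','width','grip_force')})
im=grab('scene','s4')['color'];t=grab('top','t4')['color']
o=np.zeros((600,800,3),np.uint8);a=cv2.resize(im[120:220,240:340],None,fx=5,fy=5,interpolation=cv2.INTER_CUBIC);o[:500,:500]=a
b=cv2.resize(t[130:205,165:245],None,fx=3.7,fy=3.7);o[:b.shape[0],504:504+b.shape[1]]=b
cv2.imwrite('pics/s4c.png',o)
p=s['tool_pos']
n=np.array([.988,.156]);T=np.array([-.156,.988]);q=p[:2]-[.5226,-.0239];print('n,T',q@n,q@T)
for z in(.0187,-.03,-.129): print(proj('s4',p+[0,0,z]))
```

```text
{'t': np.float64(8.3), 'tool_pos': array([0.5143, 0.1064, 0.2349]), 'eef_rot': array([-1.799969e+02,  8.000000e-04,  9.900580e+01]), 'joints': array([ 1.038890e+01,  1.499830e+01,  1.053376e+02, -9.000000e-04,
        5.966710e+01,  1.383500e+00]), 'ft_force': array([-0.0114,  0.4895, -0.4835]), 'moment': array([-0.0253, -0.1167,  0.0009]), 'width': np.float64(0.0217), 'grip_force': np.float64(29.9981)}
n,T 0.012143496506876444 0.1300147347681729
[305.57180664 144.35847062]
[304.09775388 158.79234224]
[301.32148008 185.97751554]
```

View pics/s4c.png

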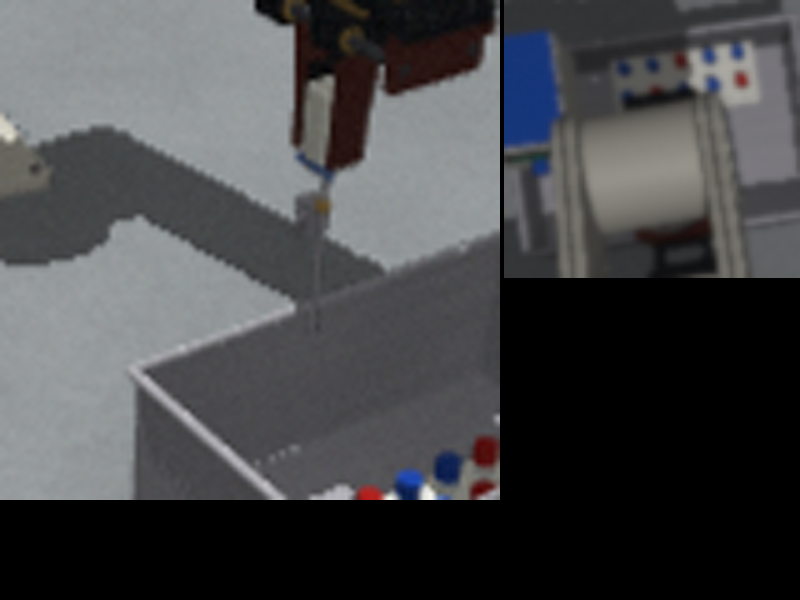

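The stem tip is seen just inside the near wall, at about (318,330) in the crop, with the clip well above the rim. I'll go down to just above first contact, then feel for the rim.

Emit:
arm_command(
  moves=[
    [0,0,0,0,0,-0.3,255],
    [0,0,0,0,0,-0.6,255],
    [0,0,0,0,0,-0.9,255],
    [0,0,0,0,0,-1.1,255],
    [0,0,0,0,0,-1.2,255],
    [0,0,0,0,0,-1.25,255],
    [0,0,0,0,0,-1.3,255],
    [0,0,0,0,0,-1.35,255],
    [0,0,0,0,0,-1.35,255],
    [0,0,0,0,0,-1.35,255],
  ],
)

```text
t: 9.4
tool_pos: [0.5142, 0.1065, 0.1809]
eef_rot: [180.0, -0.0, 99.0]
ft_force: [0.2, 0.6, -0.4]
width: 0.0218
grip_force: 30.0
```

Emit:
arm_command(
  moves=[
    [0,0,0,0,0,-0.02,255],
    [0,0,0,0,0,-0.04,255],
    [0,0,0,0,0,-0.06,255],
    [0,0,0,0,0,-0.08,255],
    [0,0,0,0,0,-0.1,255],
    [0,0,0,0,0,-0.12,255],
    [0,0,0,0,0,-0.14,255],
    [0,0,0,0,0,-0.15,255],
    [0,0,0,0,0,-0.15,255],
    [0,0,0,0,0,-0.15,255],
  ],
)

```text
t: 10.4
tool_pos: [0.514, 0.1065, 0.1746]
eef_rot: [-180.0, 0.0, 99.0]
ft_force: [-1.9, -0.4, -1.0]
width: 0.0218
grip_force: 30.0
```

Emit:
arm_command(
  moves=[
    [0,0,0,-0.02,0,0,255],
    [0,0,0,-0.03,-0.005,-0.02,255],
    [0,0,0,-0.03,-0.005,-0.04,255],
    [0,0,0,-0.03,-0.005,-0.05,255],
    [0,0,0,-0.03,-0.005,-0.06,255],
    [0,0,0,-0.03,-0.005,-0.07,255],
    [0,0,0,-0.03,-0.005,-0.08,255],
    [0,0,0,-0.03,-0.005,-0.08,255],
    [0,0,0,-0.03,-0.005,-0.08,255],
    [0,0,0,-0.03,-0.005,-0.08,255],
  ],
)

```text
t: 11.4
tool_pos: [0.5128, 0.1063, 0.1714]
eef_rot: [-180.0, 0.0, 99.0]
ft_force: [-1.3, 0.5, -0.5]
width: 0.0218
grip_force: 30.0
```

Emit:
arm_command(
  moves=[
    [0,0,0,-0.02,0,0,255],
    [0,0,0,-0.03,-0.005,-0.02,255],
    [0,0,0,-0.03,-0.005,-0.04,255],
    [0,0,0,-0.03,-0.005,-0.05,255],
    [0,0,0,-0.03,-0.005,-0.06,255],
    [0,0,0,-0.03,-0.005,-0.07,255],
    [0,0,0,-0.03,-0.005,-0.08,255],
    [0,0,0,-0.03,-0.005,-0.08,255],
    [0,0,0,-0.03,-0.005,-0.08,255],
    [0,0,0,-0.03,-0.005,-0.08,255],
  ],
)

```text
t: 12.4
tool_pos: [0.5117, 0.1061, 0.1683]
eef_rot: [-180.0, 0.0, 99.0]
ft_force: [-1.8, 0.4, 0.9]
width: 0.0219
grip_force: 30.0
```

Emit:
arm_command(
  moves=[
    [0,0,0,-0.02,0,0,255],
    [0,0,0,-0.03,-0.005,-0.01,255],
    [0,0,0,-0.03,-0.005,-0.02,255],
    [0,0,0,-0.03,-0.005,-0.03,255],
    [0,0,0,-0.03,-0.005,-0.04,255],
    [0,0,0,-0.03,-0.005,-0.05,255],
    [0,0,0,-0.03,-0.005,-0.05,255],
    [0,0,0,-0.03,-0.005,-0.05,255],
    [0,0,0,-0.03,-0.005,-0.05,255],
    [0,0,0,-0.03,-0.005,-0.05,255],
  ],
)

```text
t: 13.4
tool_pos: [0.5114, 0.1061, 0.1666]
eef_rot: [179.9, -0.0, 99.0]
ft_force: [5.6, 1.0, 1.8]
width: 0.0218
grip_force: 30.0
```

Emit:
arm_command(
  moves=[
    [0,0,0,0.018,0.003,0,255],
    [0,0,0,0.018,0.003,-0.01,255],
    [0,0,0,0.018,0.003,-0.02,255],
    [0,0,0,0.018,0.003,-0.03,255],
    [0,0,0,0.018,0.003,-0.04,255],
    [0,0,0,0.018,0.003,-0.05,255],
    [0,0,0,0.018,0.003,-0.05,255],
    [0,0,0,0.018,0.003,-0.05,255],
    [0,0,0,0.018,0.003,-0.05,255],
    [0,0,0,0.018,0.003,-0.05,255],
  ],
)

```text
t: 14.4
tool_pos: [0.5115, 0.1061, 0.1642]
eef_rot: [180.0, -0.0, 99.0]
ft_force: [5.3, 0.3, -0.6]
width: 0.0221
grip_force: 30.0
```

Emit:
arm_command(
  moves=[
    [0,0,0,0.01,0.002,0,255],
    [0,0,0,0.018,0.003,0,255],
    [0,0,0,0.018,0.003,0,255],
    [0,0,0,0.018,0.003,-0.01,255],
    [0,0,0,0.018,0.003,-0.02,255],
    [0,0,0,0.018,0.003,-0.03,255],
    [0,0,0,0.018,0.003,-0.04,255],
    [0,0,0,0.018,0.003,-0.04,255],
    [0,0,0,0.018,0.003,-0.04,255],
    [0,0,0,0.018,0.003,-0.04,255],
  ],
)

```text
t: 15.4
tool_pos: [0.5116, 0.1061, 0.1624]
eef_rot: [-180.0, 0.0, 99.0]
ft_force: [2.5, -0.1, -2.8]
width: 0.0217
grip_force: 30.0
```

Emit:
arm_command(
  moves=[
    [0,0,0,0.008,0.001,0,255],
    [0,0,0,0.008,0.001,-0.01,255],
    [0,0,0,0.008,0.001,-0.02,255],
    [0,0,0,0.008,0.001,-0.03,255],
    [0,0,0,0.008,0.001,-0.04,255],
    [0,0,0,0.008,0.001,-0.05,255],
    [0,0,0,0.008,0.001,-0.05,255],
    [0,0,0,0.008,0.001,-0.05,255],
    [0,0,0,0.008,0.001,-0.05,255],
    [0,0,0,0.008,0.001,-0.05,255],
  ],
)

```text
t: 16.4
tool_pos: [0.5121, 0.1062, 0.1606]
eef_rot: [-180.0, -0.0, 99.0]
ft_force: [-0.3, -0.1, -1.4]
width: 0.022
grip_force: 30.0
```

Emit:
arm_command(
  moves=[
    [0,0,0,0,0,-0.01,255],
    [0,0,0,0,0,-0.02,255],
    [0,0,0,0,0,-0.03,255],
    [0,0,0,0,0,-0.04,255],
    [0,0,0,0,0,-0.04,255],
    [0,0,0,0,0,-0.04,255],
    [0,0,0,0,0,-0.04,255],
    [0,0,0,0,0,-0.04,255],
    [0,0,0,0,0,-0.04,255],
    [0,0,0,0,0,-0.04,255],
  ],
)

```text
t: 17.4
tool_pos: [0.5123, 0.1062, 0.1591]
eef_rot: [180.0, -0.0, 99.0]
ft_force: [0.2, 0.2, -0.2]
width: 0.0216
grip_force: 30.0
```

Emit:
arm_command(
  moves=[
    [0,0,0,0,0,-0.01,255],
    [0,0,0,0,0,-0.02,255],
    [0,0,0,0,0,-0.03,255],
    [0,0,0,0,0,-0.03,255],
    [0,0,0,0,0,-0.03,255],
    [0,0,0,0,0,-0.03,255],
    [0,0,0,0,0,-0.03,255],
    [0,0,0,0,0,-0.03,255],
    [0,0,0,0,0,-0.03,255],
    [0,0,0,0,0,-0.03,255],
  ],
)

```text
t: 18.4
tool_pos: [0.5124, 0.1062, 0.1584]
eef_rot: [180.0, 0.0, 99.0]
ft_force: [-1.7, 0.0, 4.9]
width: 0.0218
grip_force: 30.0
```

Emit:
arm_command(
  moves=[
    [0,0,0,-0.004,0,-0.005,255],
    [0,0,0,-0.004,0,-0.01,255],
    [0,0,0,-0.004,0,-0.015,255],
    [0,0,0,-0.004,0,-0.02,255],
    [0,0,0,-0.004,0,-0.02,255],
    [0,0,0,-0.004,0,-0.02,255],
    [0,0,0,-0.004,0,-0.02,255],
    [0,0,0,-0.004,0,-0.02,255],
    [0,0,0,-0.004,0,-0.02,255],
    [0,0,0,-0.004,0,-0.02,255],
  ],
)

```text
t: 19.4
tool_pos: [0.5124, 0.1062, 0.1583]
eef_rot: [180.0, 0.0, 99.0]
ft_force: [-3.4, -1.5, 12.0]
width: 0.0219
grip_force: 30.0
```

Pressed at 12 N, but with 3.4 N of side load. I'll give way sideways a little and hold the press.

Emit:
arm_command(
  moves=[
    [0,0,0,-0.006,-0.001,0,255],
    [0,0,0,-0.012,-0.002,0,255],
    [0,0,0,-0.012,-0.002,-0.003,255],
    [0,0,0,-0.012,-0.002,-0.005,255],
    [0,0,0,-0.012,-0.002,-0.005,255],
    [0,0,0,-0.012,-0.002,-0.005,255],
    [0,0,0,-0.012,-0.002,-0.005,255],
    [0,0,0,-0.012,-0.002,-0.005,255],
    [0,0,0,-0.012,-0.002,-0.005,255],
    [0,0,0,-0.012,-0.002,-0.005,255],
  ],
)

```text
t: 20.4
tool_pos: [0.5123, 0.1062, 0.1583]
eef_rot: [179.9, 0.0, 99.0]
ft_force: [-3.3, -1.2, 12.1]
width: 0.0214
grip_force: 30.0
```

Emit:
arm_command(
  moves=[
    [0,0,0,-0.006,0,-0.003,255],
    [0,0,0,-0.01,0,-0.006,255],
    [0,0,0,-0.01,0,-0.006,255],
    [0,0,0,-0.01,0,-0.006,255],
    [0,0,0,-0.01,0,-0.006,255],
    [0,0,0,-0.01,0,-0.006,255],
    [0,0,0,-0.01,0,-0.006,255],
    [0,0,0,-0.01,0,-0.006,255],
    [0,0,0,-0.01,0,-0.006,255],
    [0,0,0,-0.01,0,-0.006,255],
  ],
)

```text
t: 21.4
tool_pos: [0.5123, 0.1062, 0.1583]
eef_rot: [179.9, 0.0, 99.0]
ft_force: [-2.4, -0.6, 13.7]
width: 0.0219
grip_force: 30.0
```

Emit:
arm_command(
  moves=[
    [0,0,0,0,0,0.01,255],
    [0,0,0,0,0,0.02,255],
    [0,0,0,0,0,0.03,255],
    [0,0,0,0,0,0.034,255],
    [0,0,0,0,0,0.034,255],
    [0,0,0,0,0,0.034,255],
    [0,0,0,0,0,0.034,255],
    [0,0,0,0,0,0.034,255],
    [0,0,0,0,0,0.034,255],
    [0,0,0,0,0,0.034,255],
  ],
)

```text
t: 22.4
tool_pos: [0.512, 0.1062, 0.1584]
eef_rot: [179.9, 0.0, 99.0]
ft_force: [0.3, -0.3, 6.0]
width: 0.0219
grip_force: 30.0
```

Emit:
arm_command(
  moves=[
    [0,0,0,0,0,0.01,255],
    [0,0,0,0,0,0.018,255],
    [0,0,0,0,0,0.018,255],
    [0,0,0,0,0,0.018,180],
    [0,0,0,0,0,0.018,150],
    [0,0,0,0,0,0.018,120],
    [0,0,0,0,0,0.018,80],
    [0,0,0,0,0,0.018,40],
    [0,0,0,0,0,0.018,20],
    [0,0,0,0,0,0.018,20],
  ],
)

```text
t: 23.4
tool_pos: [0.5112, 0.1061, 0.1587]
eef_rot: [-180.0, 0.0, 99.0]
ft_force: [-0.2, -0.4, 0.6]
width: 0.0704
grip_force: 0.0
```

Emit:
arm_command(
  moves=[
    [0,0,0,0,0,0.3,20],
    [0,0,0,0,0,0.8,20],
    [0,0,0,0,0,1.4,20],
    [0,0,0,0,0,2,20],
    [0,0,0,0,0,2.7,20],
    [0,0,0,0,0,3.4,20],
    [0,0,0,0,0,3.4,20],
    [0,0,0,0,0,3.4,20],
    [0,0,0,0,0,3.4,20],
    [0,0,0,0,0,3.4,20],
  ],
)

```text
t: 24.4
tool_pos: [0.5105, 0.106, 0.2935]
eef_rot: [-179.9, 0.0, 99.0]
ft_force: [0.3, -0.4, 0.0]
width: 0.081
grip_force: 0.0
```

Run:
```python
from h import *
im=grab('scene','s5')['color']
cv2.imwrite('pics/s5c.png',cv2.resize(im[120:240,230:380],None,fx=5,fy=5,interpolation=cv2.INTER_CUBIC))
# head face centre check, expected position for head centre z .166..0.178
for z in(.166,.178):print(z,((proj('s5',(.5122,.1062,z))-[230,120])*5).round(),((proj('s5',(.5122,.1062,z+.028))-[230,120])*5).round())
```

```text
0.166 [363. 247.] [367. 208.]
0.178 [365. 231.] [369. 191.]
```

View pics/s5c.png

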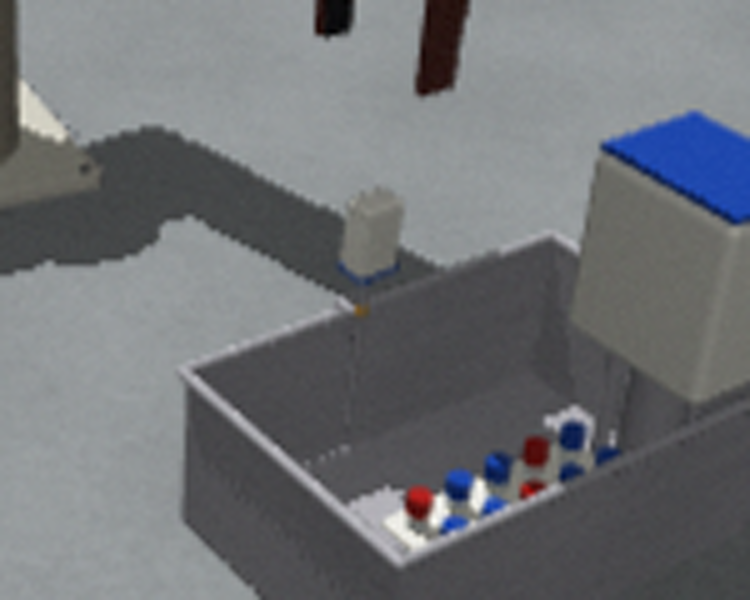

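The thermometer hangs upright on the near rim, clip on the roll at (358,310) in the crop and stem inside the tank. The gripper is clear, so I'm handing the job in.

```bash
python3 -c "
from cell import manip
print(manip.close_job())"
```

```text
the job is handed in; nothing more can be done
None
```

The thermometer hangs upright by its clip on the near long wall with its stem in the tank; I pressed it home at 12–14 N (highest reading 13.7 N), let go, and handed the job in at about 24 s, but the hand-in returned no verdict.

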